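# Slide the wide sample jar into its carton

### The job

Get the wide sample jar into the small cardboard carton that stands on the bench with its mouth to the side. First swing both of the carton's front flaps wide open, well past square to the front, then slide the jar along the bench, upright and never lifted, in under the carton's roof until all of it is inside. Leave the flaps open and do not shift the other things on the bench.

Things in the scene. Friction and masses are not known exactly. Their poses are not given: they have to be found in the camera images.
- wide_jar: the wide jar: squat lidded white plastic jar with grey lid, upright, 76 mm diameter (wider than all the other jars), 56 mm tall, about 0.3 kg; origin at the centre of its underside, z up
- carton: brown cardboard carton, fixed to the bench, 124 mm deep (its x) by 112 mm wide (its y) by 79 mm tall; origin at the centre of its underside, z up. The open mouth is the whole face at x = -62 mm and faces roughly world +y; inside 104 mm wide and 76 mm high under a 3 mm roof; walls 4 mm, back wall's inner face at x = +58 mm; no sill: floor level with the bench
- mouth (a point): point at bench level in the middle of the carton's mouth plane; axes as the carton's (x points into the carton)
- flap_far (a joint): angle (rad) of the upright flap hinged on a vertical line at carton x = -64, y = +54 mm (away from the robot): 0 = shut across the mouth, 1.57 = straight out, 2.75 = fully back; starts ajar, stays where left, moved by about 1 N. Flap 40 mm long, 3 mm thick, from 4 to 74 mm above the bench
- flap_near (a joint): the same for the equal flap hinged at carton x = -64, y = -54 mm (towards the robot); shut, the flaps leave 28 mm between their free edges
- small_jar: lidded white plastic jar of the same make but small: 52 mm diameter, 58 mm tall; origin at the centre of its underside; a bystander
- spare_jar: lidded white plastic jar of the same make but small: 52 mm diameter, 58 mm tall; origin at the centre of its underside; a bystander
- dishes: stack of three glass dishes, 60 mm diameter, 42 mm tall in all; origin at the centre of its underside; a bystander
- tip_box: small blue box with a clear lid, 50 (its x) by 40 (its y) by 50 mm tall; origin at the centre of its underside; a bystander
- weight: brass calibration weight with a knob, 38 mm diameter, 53 mm tall; origin at the centre of its underside; a bystander
Things that resemble listed ones, but are neither listed nor needed, are in the scene too. Leave any green, pink or purple look-alike of the wide_jar alone.

How it is judged:
By the outcome, as a careful person would: the job done as asked, in the order asked, and still so for the second after the job is handed in, with the robot touching nothing.
It also fails if it takes over 72 s, if anything falls off the work surface, if the arm or the gripper's body presses on something with over 40 N, if the wrist force passes 120 N, or if a joint passes its speed limit or range.

### The arm

A 6-joint arm with a two-finger parallel gripper is mounted at the origin on the work surface. World frame = base frame: x ahead of the robot, y to its left, z up, the work surface at z = 0. Lengths are in m, angles in rad, forces in N, time in s.
With the tool pointing down it reaches from about 0.4 to 0.825 m from the base axis. Payload 7 kg.
Tool frame: the origin (TCP) lies at the very end of the fingers, on their centre line; the grasp point (between the pads) lies 19 mm behind it; z points along the fingers, y is the line along which they close (so a half turn about z gives the same grasp; the last joint's range is limited). The gripper opens to 88 mm and grips with 3 to 60 N. Pads are 19 mm wide; open, the fingers measure 130 mm over their backs; the gripper's body (78 mm by 193 mm) begins 47 mm behind the grasp point.
Start: joints at [1.6, 0.359, 0.012, 0, -1.224, -0.288], TCP at [0.173, 0.652, 0.227] pointing down, gripper open.
Joint ranges: [-3.07, 3.07], [-1.43, 2.12], [-1.02, 1.25], [-3.03, 1.67], [-3.05, -0], [-3.03, 3.03]. Speed limits (rad/s): [2.39, 2.39, 3.01, 3.14, 3.14, 3.14].

### API

Orientations are given as [roll, pitch, yaw] about the fixed x, y, z axes, in that order (R = Rz(yaw) Ry(pitch) Rx(roll)).
In Python, from station import * gives the robot as it stands.
- The arm moves only by the tool servo_tool, never from a script. Its argument "moves" is a list of rows, each an object of numbers: "jaw": the opening, from 0 (shut) to 1 (fully open); "dx", "dy", "dz": the shift along the world's x, y, z in m; "roll": the turn about the world's z in degrees. A call has exactly 10 rows; each row shifts and turns the commanded pose from where the row before left it; what a row does not reach is not made up. A row lasts 1/8 s, in which the tool goes at most 62.5 mm and 10.7 degrees, less where a joint would pass 70% of its speed; a pose out of reach is approached as far as the arm can. A call with a gripper value outside its range is refused whole. The fingers move at their own pace and stop on an object; "newtons" is the grip in N (left out, the last holds). Time passes only in rows, so rows that do not move let the fingers close, or fill a call up. It gives the time, the measured TCP pose, the force, the opening and the grip force at its end, in the units of the state.
- get_state(): the state, without advancing time (a new reading comes with each control period).
- grab_frame(name): name is "scene" or "top" or "wrist"; returns (picture, depth): 480x640x3 uint8, red, green, blue; 480x640 float32, m along the optical axis (not along the pixel's ray), 0 where there is no reading.
- calibration(name): a dict with "intrinsics" (3x3 intrinsics, pixels), "R" (3x3) and "t" (3): a world point X has camera coordinates R X + t. Camera axes: x right, y down, z forward; pixel columns grow to the right and rows downward; lengths in m; the calibration is good to about 2 mm. A picture is of the moment at which its call begins: read the wrist's pose just before it. calibration takes no time and is no camera call; for the wrist camera it gives the pose at the moment of the call.
- job_done(): hands the job in; it is judged then, once.
The state is a dict: "t": time; "q": joint angles; "qd": joint speeds; "joint_efforts": joint torques, N m; "eef_pos": TCP position; "ee_rot": TCP orientation; "force": force on the tool from outside, world axes, zero at the start; "moment": the same for the moment, N m; "width": finger opening in m; "gripper_force": force on a finger pad.
Only numpy, scipy, OpenCV 4.12 (cv2) and the standard library are available. Lean on these libraries where they do the work, as an engineer would, in place of code of your own. Each camera call takes 0.05 s, during which the arm holds its last target. There are 200 camera calls.

## Working session

There is one attempt and no reset: what is moved stays moved. The work goes in short steps, Python scripts to look and compute and a tool call to move; the robot and the scene stay as the last step left them, time stands still between calls to the robot, and variables do not carry over. Pictures are saved under pics/ and viewed, at most 10 in all, crops included, and the job is handed in when it is done.

Besides the shell and the picture viewer there is one more tool, called as name(argument=value, ...) on one line, values as JSON. servo_tool: Moves the arm, as the interface text tells. Its arguments: {"type":"object","properties":{"moves":{"type":"array","items":{"type":"object","properties":{"jaw":{"type":"number"},"dx":{"type":"number"},"dy":{"type":"number"},"dz":{"type":"number"},"roll":{"type":"number"}}}},"newtons":{"type":"number"}},"required":["moves"]}

```bash
mkdir -p pics
cat > h.py <<'E'
from station import *
import numpy as np, cv2
def save(n,f,img): cv2.imwrite(f'pics/{f}.png',img[:,:,::-1])
def cloud(n,d,c=None):
    c=c or calibration(n);K=c['intrinsics'];v,u=np.mgrid[:480,:640]
    P=np.stack([(u-K[0][2])*d/K[0][0],(v-K[1][2])*d/K[1][1],d],-1)
    return (P-np.array(c['t']))@np.array(c['R'])
E
python3 - <<'E'
from h import *
for n in('top','scene'):
    im,d=grab_frame(n); save(n,n+'0',im); P=cloud(n,d); np.savez(f'/tmp/{n}0',im=im,d=d,P=P)
    c=calibration(n); print(n,-np.array(c['R']).T@c['t'], (d==0).mean())
print(get_state())
E
```

```text
top [0.3604565  0.09718133 1.06478392] 0.00396484375
scene [ 1.09128141 -0.39909888  0.97783477] 0.003955078125
{'t': 0.1, 'q': array([ 1.60012876e+00,  3.59326285e-01,  1.11779280e-02, -2.58938914e-04,
       -1.22412969e+00, -2.88073698e-01]), 'qd': array([ 0.00089521, -0.00363433,  0.00189935,  0.0008952 ,  0.00140051,
       -0.00169148]), 'joint_efforts': array([-1.81586369e-03, -5.84164274e+01,  2.93750793e+01,  7.01568648e+00,
        1.01079335e-02, -6.30680302e-05]), 'eef_pos': array([0.17265718, 0.65210275, 0.22573015]), 'ee_rot': array([ 3.14010283e+00, -1.87593729e-04, -2.58829279e-01]), 'force': array([-0.00821343, -0.16075665, -0.10707376]), 'moment': array([-0.02648916,  0.01207589,  0.01535173]), 'gripper_force': 0.0, 'width': 0.08754166510120105}
```

View pics/top0.png

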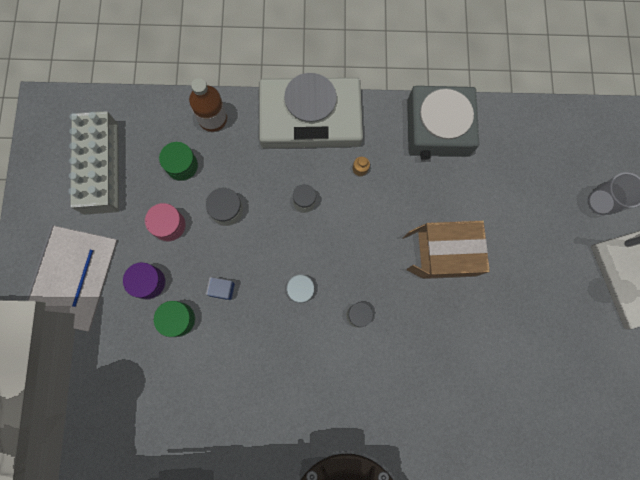

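View pics/scene0.png

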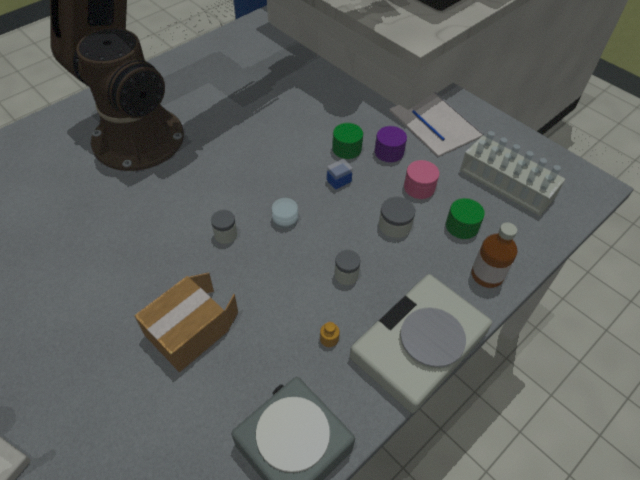

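The top view shows the wide jar with its grey lid at about (223,205) and the carton at (457,248), with its mouth to the left and the flaps near (415,233) and (418,270). The small jar is at (304,197), the dishes at (300,289), the spare jar at (361,314) and the weight at (361,165).

Run:
```python
from h import *
z=np.load('/tmp/top0.npz');P=z['P'];im=z['im'];print(calibration('top')['intrinsics'][0])
m=((P[...,2]>0.025)&(P[...,2]<0.2)).astype(np.uint8)
n,l,s,c=cv2.connectedComponentsWithStats(m)
for i in range(1,n):
    if s[i,4]<60: continue
    Q=P[l==i];h=np.percentile(Q[:,2],90);T=Q[Q[:,2]>h-.008]
    (cc,r)=cv2.minEnclosingCircle(T[:,:2].astype(np.float32))
    print(s[i],'h%.3f'%h,'ctr',np.round(cc,4),'r%.4f'%r,'mean',np.round(T.mean(0),4))
for n in('top','scene'):
    P=np.load(f'/tmp/{n}0.npz')['P']
    sel=(P[...,2]>0.015)&(P[...,2]<0.1)&(P[...,0]>.22)&(P[...,0]<.5)&(P[...,1]>-.22)&(P[...,1]<.07)
    Q=P[sel]; 
    T=Q[(Q[:,2]>.073)&(Q[:,2]<.086)]
    print(n,len(Q)); 
    if n=='top': box=cv2.minAreaRect(Q[(Q[:,2]>.0765)][:,:2].astype(np.float32));print(box,cv2.boxPoints(box))
    # raster
    I=np.full((560,580,3),255,np.uint8)
    for p in Q: 
        x=int((.07-p[1])*2000);y=int((.5-p[0])*2000)
        cv2.circle(I,(x,y),1,(int(255*min(1,p[2]/.09)),0,int(255*(1-min(1,p[2]/.09)))),-1)
    cv2.imwrite(f'/tmp/r_{n}.png',I)
A=np.hstack([cv2.resize(cv2.imread(f'/tmp/r_{n}.png'),(400,386)) for n in('top','scene')])
B=cv2.resize(im[200:300,390:500,::-1],(240,214),interpolation=cv2.INTER_CUBIC)
A=np.vstack([A,np.zeros((214,800,3),np.uint8)]);A[386:,:240]=B
S=np.load('/tmp/scene0.npz')['im'][260:380,120:260,::-1];A[386:,260:510]=cv2.resize(S,(250,214),interpolation=cv2.INTER_CUBIC)
cv2.imwrite('pics/r1.png',A)
```

```text
[471.94864056   0.         312.20763682]
[ 259   73  104   73 6904] h0.066 ctr [0.8986 0.0919] r0.0611 mean [0.8967 0.0913 0.0657]
[ 189   78   38   51 1284] h0.158 ctr [0.8687 0.3248] r0.0174 mean [0.8669 0.324  0.1581]
[ 409   86   71   73 4561] h0.078 ctr [ 0.8564 -0.2198] r0.0961 mean [ 0.8556 -0.2185  0.0758]
[  69  112   46  100 3777] h0.096 ctr [0.7392 0.5799] r0.0955 mean [0.7374 0.579  0.0956]
[ 159  142   37   36 1003] h0.057 ctr [0.7483 0.3914] r0.0387 mean [0.7473 0.3909 0.0548]
[354 157  16  17 208] h0.052 ctr [ 0.7493 -0.0305] r0.0112 mean [ 0.7488 -0.0299  0.051 ]
[ 593  173   47   41 1425] h0.097 ctr [ 0.6789 -0.5978] r0.0409 mean [ 0.6797 -0.5873  0.0957]
[293 184  23  26 478] h0.059 ctr [0.6653 0.1007] r0.0266 mean [0.6642 0.1011 0.0568]
[206 188  36  36 999] h0.057 ctr [0.6426 0.2808] r0.0384 mean [0.6417 0.2805 0.0549]
[ 145  203   38   37 1050] h0.057 ctr [0.6041 0.4108] r0.0384 mean [0.6029 0.4104 0.0547]
[ 404  221   86   57 3345] h0.080 ctr [ 0.5482 -0.2142] r0.0937 mean [ 0.5487 -0.2281  0.0779]
[619 235  21  15 134] h0.065 ctr [ 0.5736 -0.6327] r0.0073 mean 
[... 184 characters left out ...]
9 0.1061 0.041 ]
[206 277  27  23 466] h0.051 ctr [0.4578 0.2812] r0.0303 mean [0.4575 0.2809 0.0489]
[    0   301    71   179 10879] h0.185 ctr [0.262  0.6204] r0.1556 mean [0.2804 0.6122 0.184 ]
[ 154  301   39   36 1127] h0.057 ctr [0.3904 0.3755] r0.0382 mean [0.3901 0.3751 0.0552]
[348 303  25  24 490] h0.059 ctr [ 0.4049 -0.0229] r0.0256 mean [ 0.4045 -0.0228  0.0569]
[333 475  31   5  92] h0.039 ctr [0.0751 0.0027] r0.0256 mean [0.0764 0.0022 0.0355]
top 745
((0.49592453241348267, -0.19419655203819275), (0.008577901870012283, 0.049668360501527786), 3.2716257572174072) [[ 0.4902253  -0.1696476 ]
 [ 0.49305984 -0.21923503]
 [ 0.50162375 -0.2187455 ]
 [ 0.49878922 -0.16915807]]
scene 743
```

View pics/r1.png

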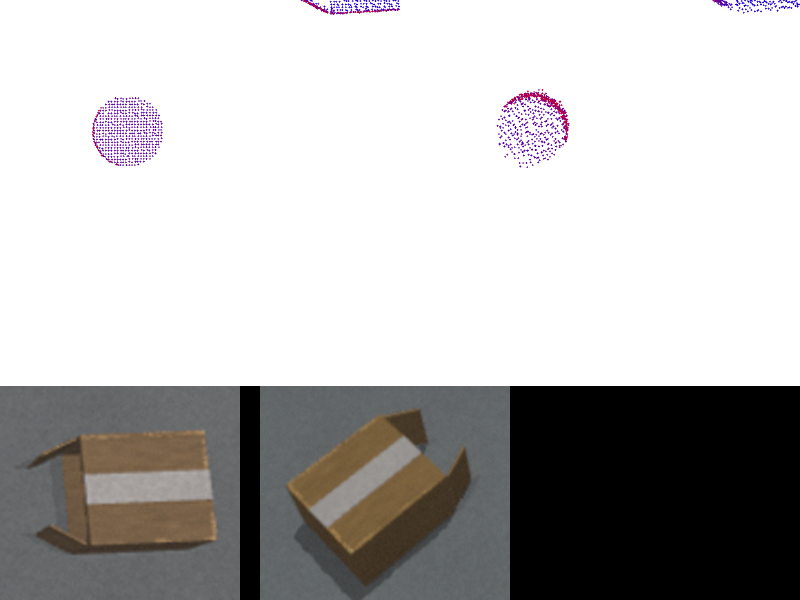

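The crops show the carton, with both flaps ajar and pointing outward but short of square. I'll now measure the carton axes and the flap angles.

```bash
cat >> h.py <<'E'
def carton(P):
    z=P[...,2];b=(abs(P[...,0]-.55)<.11)&(P[...,1]<-.06)&(P[...,1]>-.33)
    T=P[b&(z>.0765)&(z<.088)]
    (c,wh,a)=cv2.minAreaRect(T[:,:2].astype(np.float32));bp=cv2.boxPoints(((c),wh,a))
    # long axis (124) ~ world -y
    e=[bp[1]-bp[0],bp[2]-bp[1]];e=max(e,key=np.linalg.norm);ex=e/np.linalg.norm(e);ex=ex*np.sign(-ex[1]);ey=np.array([-ex[1],ex[0]])
    return np.array(c),wh,ex,ey
def flaps(P,c,ex,ey):
    z=P[...,2];b=(z>.03)&(z<.079)
    Q=P[b]; q=np.c_[(Q[:,:2]-c)@ex,(Q[:,:2]-c)@ey,Q[:,2]]
    q=q[(q[:,0]<-.066)&(q[:,0]>-.11)&(abs(q[:,1])<.1)&(abs(q[:,1])>.01)]
    return q
E
python3 - <<'E'
from h import *
for n in('top','scene'):
    P=np.load(f'/tmp/{n}0.npz')['P']
    C=carton(P);print(n,C[0],C[1],C[2],np.degrees(np.arctan2(C[2][1],C[2][0])))
    if n=='top': c,_,ex,ey=C
    q=flaps(P,c,ex,ey)
    for s in(1,-1):
        f=q[q[:,1]*s>0]
        if len(f)<5: print(s,len(f));continue
        hi=f[f[:,2]>f[:,2].max()-.012]
        for sl in np.arange(-.105,-.064,.008):
            g=hi[(hi[:,0]>=sl)&(hi[:,0]<sl+.008)]
            if len(g):print(s,'x%.3f'%g[:,0].mean(),'y',np.round([g[:,1].min(),g[:,1].mean(),g[:,1].max()],3),len(g),'z%.3f'%g[:,2].max())
J=np.array([.6417,.2805]);print('jar in carton',(J-c)@ex,(J-c)@ey)
for k,o in dict(small=(.665,.101),dish=(.46,.106),spare=(.4049,-.0229),weight=(.749,-.03)).items(): print(k,(np.array(o)-c)@ex,(np.array(o)-c)@ey)
E
```

```text
top [ 0.54956472 -0.22881614] (0.11214445531368256, 0.12529772520065308) [ 0.05666587 -0.9983932 ] -86.75154
1 x-0.099 y [0.038 0.039 0.04 ] 5 z0.073
1 x-0.093 y [0.039 0.041 0.042] 7 z0.074
1 x-0.085 y [0.043 0.044 0.046] 7 z0.072
1 x-0.077 y [0.045 0.048 0.05 ] 8 z0.075
1 x-0.069 y [0.049 0.051 0.054] 7 z0.075
-1 x-0.098 y [-0.036 -0.035 -0.035] 3 z0.075
-1 x-0.092 y [-0.04  -0.038 -0.035] 9 z0.074
-1 x-0.085 y [-0.045 -0.042 -0.039] 9 z0.076
-1 x-0.077 y [-0.05  -0.046 -0.043] 10 z0.074
-1 x-0.069 y [-0.054 -0.051 -0.048] 9 z0.075
scene [ 0.55060571 -0.22027855] (0.11482861638069153, 0.1471170037984848) [ 0.05887092 -0.9982656 ] -86.62499
1 x-0.093 y [0.039 0.042 0.045] 11 z0.076
1 x-0.085 y [0.043 0.046 0.048] 10 z0.076
1 x-0.077 y [0.047 0.049 0.052] 13 z0.079
1 x-0.070 y [0.05  0.052 0.054] 9 z0.076
-1 x-0.092 y [-0.037 -0.034 -0.031] 13 z0.074
-1 x-0.085 y [-0.041 -0.038 -0.033] 14 z0.078
-1 x-0.078 y [-0.045 -0.042 -0.039] 15 z0.074
-1 x-0.070 y [-0.05  -0.046 -0.043] 14 z0.076
jar in carton -0.5032768307172473 0.12084807655544232
small -0.32274494055442166 0.13393911437423178
dish -0.3393534092956002 -0.07044815777509264
spare -0.21378281795613127 -0.1327638522115236
weight -0.1871955013626035 0.21038091267378278
```

servo_tool(moves=[{"dx": 0.0186, "dy": -0.0396, "roll": -3.6, "jaw": 0}, {"dx": 0.0186, "dy": -0.0396, "roll": -3.6, "jaw": 0}, {"dx": 0.0186, "dy": -0.0396, "roll": -3.6, "jaw": 0}, {"dx": 0.0186, "dy": -0.0396, "roll": -3.6, "jaw": 0}, {"dx": 0.0186, "dy": -0.0396, "roll": -3.6, "jaw": 0}, {"dx": 0.0186, "dy": -0.0396, "roll": -3.6, "jaw": 0}, {"dx": 0.0186, "dy": -0.0396, "roll": -3.6, "jaw": 0}, {"dx": 0.0186, "dy": -0.0396, "roll": -3.6, "jaw": 0}, {"dx": 0.0186, "dy": -0.0396, "roll": -3.6, "jaw": 0}, {"dx": 0.0186, "dy": -0.0396, "roll": -3.6, "jaw": 0}], newtons=10)

```text
$.moves[0]: bad value
```

servo_tool(moves=[{"dx": 0.0186, "dy": -0.0396, "roll": -3.6, "jaw": 0}, {"dx": 0.0186, "dy": -0.0396, "roll": -3.6, "jaw": 0}, {"dx": 0.0186, "dy": -0.0396, "roll": -3.6, "jaw": 0}, {"dx": 0.0186, "dy": -0.0396, "roll": -3.6, "jaw": 0}, {"dx": 0.0186, "dy": -0.0396, "roll": -3.6, "jaw": 0}, {"dx": 0.0186, "dy": -0.0396, "roll": -3.6, "jaw": 0}, {"dx": 0.0186, "dy": -0.0396, "roll": -3.6, "jaw": 0}, {"dx": 0.0186, "dy": -0.0396, "roll": -3.6, "jaw": 0}, {"dx": 0.0186, "dy": -0.0396, "roll": -3.6, "jaw": 0}, {"dx": 0, "dy": 0, "jaw": 0}])

```text
$.moves[0]: bad value
```

servo_tool(moves=[{"dx": 0.0186, "dy": -0.0396, "dz": 0.0, "roll": -3.6, "jaw": 0.0}, {"dx": 0.0186, "dy": -0.0396, "dz": 0.0, "roll": -3.6, "jaw": 0.0}, {"dx": 0.0186, "dy": -0.0396, "dz": 0.0, "roll": -3.6, "jaw": 0.0}, {"dx": 0.0186, "dy": -0.0396, "dz": 0.0, "roll": -3.6, "jaw": 0.0}, {"dx": 0.0186, "dy": -0.0396, "dz": 0.0, "roll": -3.6, "jaw": 0.0}, {"dx": 0.0186, "dy": -0.0396, "dz": 0.0, "roll": -3.6, "jaw": 0.0}, {"dx": 0.0186, "dy": -0.0396, "dz": 0.0, "roll": -3.6, "jaw": 0.0}, {"dx": 0.0186, "dy": -0.0396, "dz": 0.0, "roll": -3.6, "jaw": 0.0}, {"dx": 0.0186, "dy": -0.0396, "dz": 0.0, "roll": -3.6, "jaw": 0.0}, {"dx": 0.0186, "dy": -0.0396, "dz": 0.0, "roll": -3.6, "jaw": 0.0}], newtons=10)

```text
t: 1.35
eef_pos: [0.359, 0.255, 0.2265]
ee_rot: [3.142, 0.0, -0.889]
force: [0.1, 0.5, -0.5]
width: 0.0004
gripper_force: 0.0
```

Every field is required in each row. The move tracked well.

servo_tool(moves=[{"dx": 0.0186, "dy": -0.0396, "dz": 0.0, "roll": -3.6, "jaw": 0.0}, {"dx": 0.0186, "dy": -0.0396, "dz": 0.0, "roll": -3.6, "jaw": 0.0}, {"dx": 0.0186, "dy": -0.0396, "dz": 0.0, "roll": -3.6, "jaw": 0.0}, {"dx": 0.0186, "dy": -0.0396, "dz": 0.0, "roll": -3.6, "jaw": 0.0}, {"dx": 0.0186, "dy": -0.0396, "dz": 0.0, "roll": -3.6, "jaw": 0.0}, {"dx": 0.0186, "dy": -0.0396, "dz": 0.0, "roll": -3.6, "jaw": 0.0}, {"dx": 0.0186, "dy": -0.0396, "dz": 0.0, "roll": -3.6, "jaw": 0.0}, {"dx": 0.0186, "dy": -0.0396, "dz": 0.0, "roll": -3.6, "jaw": 0.0}, {"dx": 0.0186, "dy": -0.0396, "dz": 0.0, "roll": -3.6, "jaw": 0.0}, {"dx": 0.0182, "dy": -0.0396, "dz": 0.0, "roll": -3.6, "jaw": 0.0}])

```text
t: 2.6
eef_pos: [0.5446, -0.1409, 0.2263]
ee_rot: [3.141, 0.0, -1.518]
force: [0.8, -0.2, 0.6]
width: 0.0002
gripper_force: 0.0
```

servo_tool(moves=[{"dx": 0.0, "dy": 0.0, "dz": -0.03, "roll": 0.0, "jaw": 0.0}, {"dx": 0.0, "dy": 0.0, "dz": -0.03, "roll": 0.0, "jaw": 0.0}, {"dx": 0.0, "dy": 0.0, "dz": -0.03, "roll": 0.0, "jaw": 0.0}, {"dx": 0.0, "dy": 0.0, "dz": -0.03, "roll": 0.0, "jaw": 0.0}, {"dx": 0.0, "dy": 0.0, "dz": -0.03, "roll": 0.0, "jaw": 0.0}, {"dx": 0.0, "dy": 0.0, "dz": -0.02, "roll": 0.0, "jaw": 0.0}, {"dx": 0.0, "dy": 0.0, "dz": -0.016, "roll": 0.0, "jaw": 0.0}, {"dx": 0.0, "dy": 0.0, "dz": -0.01, "roll": 0.0, "jaw": 0.0}, {"dx": 0.0, "dy": 0.0, "dz": 0.0, "roll": 0.0, "jaw": 0.0}, {"dx": 0.0, "dy": 0.0, "dz": 0.0, "roll": 0.0, "jaw": 0.0}])

```text
t: 3.85
eef_pos: [0.5449, -0.1395, 0.0312]
ee_rot: [-3.141, -0.0, -1.515]
force: [0.2, -0.2, -0.1]
width: 0.0003
gripper_force: 0.0
```

servo_tool(moves=[{"dx": 0.006, "dy": 0.0003, "dz": 0.0, "roll": 0.0, "jaw": 0.0}, {"dx": 0.006, "dy": 0.0003, "dz": 0.0, "roll": 0.0, "jaw": 0.0}, {"dx": 0.006, "dy": 0.0003, "dz": 0.0, "roll": 0.0, "jaw": 0.0}, {"dx": 0.006, "dy": 0.0003, "dz": 0.0, "roll": 0.0, "jaw": 0.0}, {"dx": 0.006, "dy": 0.0003, "dz": 0.0, "roll": 0.0, "jaw": 0.0}, {"dx": 0.006, "dy": 0.0003, "dz": 0.0, "roll": 0.0, "jaw": 0.0}, {"dx": 0.006, "dy": 0.0003, "dz": 0.0, "roll": 0.0, "jaw": 0.0}, {"dx": 0.006, "dy": 0.0003, "dz": 0.0, "roll": 0.0, "jaw": 0.0}, {"dx": 0.006, "dy": 0.0003, "dz": 0.0, "roll": 0.0, "jaw": 0.0}, {"dx": 0.004, "dy": 0.0003, "dz": 0.0, "roll": 0.0, "jaw": 0.0}])

```text
t: 5.1
eef_pos: [0.6031, -0.1364, 0.0306]
ee_rot: [-3.141, -0.0, -1.515]
force: [-0.7, -0.5, 0.5]
width: 0.0004
gripper_force: 0.4
```

servo_tool(moves=[{"dx": -0.012, "dy": -0.0006, "dz": 0.0, "roll": 0.0, "jaw": 0.0}, {"dx": -0.012, "dy": -0.0006, "dz": 0.0, "roll": 0.0, "jaw": 0.0}, {"dx": -0.012, "dy": -0.0006, "dz": 0.0, "roll": 0.0, "jaw": 0.0}, {"dx": -0.012, "dy": -0.0006, "dz": 0.0, "roll": 0.0, "jaw": 0.0}, {"dx": -0.01, "dy": -0.0006, "dz": 0.0, "roll": 0.0, "jaw": 0.0}, {"dx": -0.006, "dy": -0.0003, "dz": 0.0, "roll": 0.0, "jaw": 0.0}, {"dx": -0.006, "dy": -0.0003, "dz": 0.0, "roll": 0.0, "jaw": 0.0}, {"dx": -0.006, "dy": -0.0003, "dz": 0.0, "roll": 0.0, "jaw": 0.0}, {"dx": -0.006, "dy": -0.0003, "dz": 0.0, "roll": 0.0, "jaw": 0.0}, {"dx": -0.006, "dy": -0.0003, "dz": 0.0, "roll": 0.0, "jaw": 0.0}])

```text
t: 6.35
eef_pos: [0.514, -0.141, 0.0305]
ee_rot: [3.142, 0.0, -1.515]
force: [0.4, 0.4, -0.4]
width: 0.0006
gripper_force: 0.4
```

servo_tool(moves=[{"dx": -0.006, "dy": -0.0003, "dz": 0.0, "roll": 0.0, "jaw": 0.0}, {"dx": -0.006, "dy": -0.0003, "dz": 0.0, "roll": 0.0, "jaw": 0.0}, {"dx": -0.006, "dy": -0.0003, "dz": 0.0, "roll": 0.0, "jaw": 0.0}, {"dx": -0.006, "dy": -0.0003, "dz": 0.0, "roll": 0.0, "jaw": 0.0}, {"dx": -0.004, "dy": -0.0003, "dz": 0.0, "roll": 0.0, "jaw": 0.0}, {"dx": 0.0, "dy": 0.0, "dz": 0.0, "roll": 0.0, "jaw": 0.0}, {"dx": 0.0, "dy": 0.0, "dz": 0.0, "roll": 0.0, "jaw": 0.0}, {"dx": 0.01, "dy": 0.02, "dz": 0.0, "roll": 0.0, "jaw": 0.0}, {"dx": 0.01, "dy": 0.02, "dz": 0.02, "roll": 0.0, "jaw": 0.0}, {"dx": 0.01, "dy": 0.02, "dz": 0.03, "roll": 0.0, "jaw": 0.0}])

```text
t: 7.6
eef_pos: [0.5158, -0.0821, 0.0802]
ee_rot: [3.139, -0.0, -1.516]
force: [0.9, -0.4, 0.2]
width: 0.0006
gripper_force: 0.0
```

servo_tool(moves=[{"dx": 0.0, "dy": 0.02, "dz": 0.04, "roll": 0.0, "jaw": 0.0}, {"dx": 0.01, "dy": 0.04, "dz": 0.04, "roll": 0.0, "jaw": 0.5}, {"dx": 0.016, "dy": 0.043, "dz": 0.02, "roll": 0.0, "jaw": 1.0}, {"dx": 0.016, "dy": 0.043, "dz": 0.0, "roll": 0.0, "jaw": 1.0}, {"dx": 0.016, "dy": 0.043, "dz": 0.0, "roll": 0.0, "jaw": 1.0}, {"dx": 0.016, "dy": 0.043, "dz": 0.0, "roll": 0.0, "jaw": 1.0}, {"dx": 0.016, "dy": 0.043, "dz": 0.0, "roll": 0.0, "jaw": 1.0}, {"dx": 0.016, "dy": 0.043, "dz": 0.0, "roll": 0.0, "jaw": 1.0}, {"dx": 0.02, "dy": 0.045, "dz": 0.0, "roll": 0.0, "jaw": 1.0}, {"dx": 0.0, "dy": 0.0, "dz": 0.0, "roll": 0.0, "jaw": 1.0}])

```text
t: 8.85
eef_pos: [0.6429, 0.2833, 0.1788]
ee_rot: [3.14, -0.001, -1.513]
force: [-0.4, -0.7, -1.2]
width: 0.0842
gripper_force: 0.0
```

Run:
```python
from h import *
out=[]
for n in('top','scene'):
    im,d=grab_frame(n); out.append(im)
    P=cloud(n,d)
    c=np.array([.5496,-.2288]);ex=np.array([.0567,-.9984]);ey=np.array([.9984,.0567])
    q=flaps(P,c,ex,ey)
    for s in(1,-1):
        f=q[(q[:,1]*s>.057)]
        if len(f)>5:
            v=np.polyfit(abs(f[:,1]),f[:,0],1);print(n,s,len(f),'theta',np.pi/2+np.arctan2(1,-v[0]),'tip',f[np.argmax(abs(f[:,1]))])
A=np.hstack([cv2.resize(out[0][190:310,380:540],(400,300)),cv2.resize(out[1][250:370,110:270],(400,300))]);save('',"f2",A)
print(get_state()['eef_pos'])
```

```text
top 1 116 theta 2.6339247594875825 tip [-0.08363676  0.08858478  0.03769116]
top -1 83 theta 2.648643929417083 tip [-0.08226614 -0.08938261  0.06122533]
scene 1 179 theta 2.643339252796828 tip [-0.07935455  0.09052151  0.03283646]
scene -1 30 theta 2.657396130100699 tip [-0.07935373 -0.08805509  0.0729852 ]
[0.64196539 0.28065433 0.17945363]
```

View pics/f2.png

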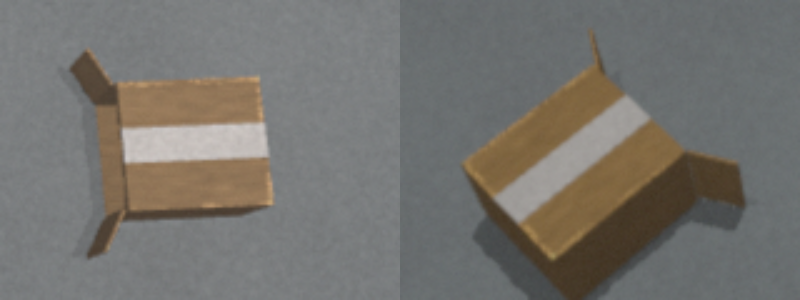

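Both flaps now stand at about 2.64 rad; the crops show them splayed back. Next I descend over the wide jar and grip it gently.

servo_tool(moves=[{"dx": 0.0, "dy": 0.0, "dz": -0.03, "roll": 0.0, "jaw": 1.0}, {"dx": 0.0, "dy": 0.0, "dz": -0.03, "roll": 0.0, "jaw": 1.0}, {"dx": 0.0, "dy": 0.0, "dz": -0.03, "roll": 0.0, "jaw": 1.0}, {"dx": 0.0, "dy": 0.0, "dz": -0.02, "roll": 0.0, "jaw": 1.0}, {"dx": 0.0, "dy": 0.0, "dz": -0.02, "roll": 0.0, "jaw": 1.0}, {"dx": 0.0, "dy": 0.0, "dz": -0.015, "roll": 0.0, "jaw": 1.0}, {"dx": 0.0, "dy": 0.0, "dz": -0.009, "roll": 0.0, "jaw": 1.0}, {"dx": 0.0, "dy": 0.0, "dz": 0.0, "roll": 0.0, "jaw": 1.0}, {"dx": 0.0, "dy": 0.0, "dz": 0.0, "roll": 0.0, "jaw": 1.0}, {"dx": 0.0, "dy": 0.0, "dz": 0.0, "roll": 0.0, "jaw": 1.0}])

```text
t: 10.2
eef_pos: [0.6428, 0.2808, 0.0274]
ee_rot: [-3.141, 0.001, -1.515]
force: [-0.3, 0.7, -0.2]
width: 0.0877
gripper_force: 0.0
```

servo_tool(moves=[{"dx": 0.0, "dy": 0.0, "dz": 0.0, "roll": 0.0, "jaw": 0.8}, {"dx": 0.0, "dy": 0.0, "dz": 0.0, "roll": 0.0, "jaw": 0.8}, {"dx": 0.0, "dy": 0.0, "dz": 0.0, "roll": 0.0, "jaw": 0.8}, {"dx": 0.0, "dy": 0.0, "dz": 0.0, "roll": 0.0, "jaw": 0.8}, {"dx": 0.0, "dy": 0.0, "dz": 0.0, "roll": 0.0, "jaw": 0.8}, {"dx": 0.0, "dy": 0.0, "dz": 0.0, "roll": 0.0, "jaw": 0.8}, {"dx": 0.0, "dy": 0.0, "dz": 0.0, "roll": 0.0, "jaw": 0.8}, {"dx": 0.0, "dy": 0.0, "dz": 0.0, "roll": 0.0, "jaw": 0.8}, {"dx": 0.0, "dy": 0.0, "dz": 0.0, "roll": 0.0, "jaw": 0.8}, {"dx": 0.0, "dy": 0.0, "dz": 0.0, "roll": 0.0, "jaw": 0.8}], newtons=6)

```text
t: 11.45
eef_pos: [0.6427, 0.2807, 0.0269]
ee_rot: [-3.141, 0.0, -1.515]
force: [1.4, 0.1, 6.1]
width: 0.0758
gripper_force: 6.0
```

servo_tool(moves=[{"dx": -0.004, "dy": -0.003, "dz": 0.0, "roll": 0.0, "jaw": 0.8}, {"dx": -0.008, "dy": -0.006, "dz": 0.0, "roll": 0.0, "jaw": 0.8}, {"dx": -0.01, "dy": -0.008, "dz": 0.0, "roll": 0.0, "jaw": 0.8}, {"dx": -0.01, "dy": -0.008, "dz": 0.0, "roll": 0.0, "jaw": 0.8}, {"dx": -0.01, "dy": -0.008, "dz": 0.0, "roll": 0.0, "jaw": 0.8}, {"dx": -0.01, "dy": -0.008, "dz": 0.0, "roll": 0.0, "jaw": 0.8}, {"dx": -0.01, "dy": -0.008, "dz": 0.0, "roll": 0.0, "jaw": 0.8}, {"dx": -0.01, "dy": -0.008, "dz": 0.0, "roll": 0.0, "jaw": 0.8}, {"dx": -0.008, "dy": -0.005, "dz": 0.0, "roll": 0.0, "jaw": 0.8}, {"dx": -0.0035, "dy": -0.003, "dz": 0.0, "roll": 0.0, "jaw": 0.8}])

```text
t: 12.7
eef_pos: [0.5587, 0.2154, 0.0269]
ee_rot: [-3.141, 0.0, -1.515]
force: [3.5, 3.0, 4.1]
width: 0.0761
gripper_force: 6.0
```

servo_tool(moves=[{"dx": 0.001, "dy": -0.01, "dz": 0.0, "roll": 0.0, "jaw": 0.8}, {"dx": 0.001, "dy": -0.018, "dz": 0.0, "roll": 0.0, "jaw": 0.8}, {"dx": 0.001, "dy": -0.02, "dz": 0.0, "roll": 0.0, "jaw": 0.8}, {"dx": 0.001, "dy": -0.02, "dz": 0.0, "roll": 0.0, "jaw": 0.8}, {"dx": 0.001, "dy": -0.02, "dz": 0.0, "roll": 0.0, "jaw": 0.8}, {"dx": 0.001, "dy": -0.02, "dz": 0.0, "roll": 0.0, "jaw": 0.8}, {"dx": 0.001, "dy": -0.02, "dz": 0.0, "roll": 0.0, "jaw": 0.8}, {"dx": 0.001, "dy": -0.02, "dz": 0.0, "roll": 0.0, "jaw": 0.8}, {"dx": 0.001, "dy": -0.02, "dz": 0.0, "roll": 0.0, "jaw": 0.8}, {"dx": 0.001, "dy": -0.015, "dz": 0.0, "roll": 0.0, "jaw": 0.8}])

```text
t: 13.95
eef_pos: [0.5679, 0.0324, 0.0264]
ee_rot: [3.14, 0.001, -1.516]
force: [0.1, 7.2, 7.4]
width: 0.0756
gripper_force: 6.0
```

servo_tool(moves=[{"dx": -0.0027, "dy": -0.012, "dz": 0.0, "roll": 0.0, "jaw": 0.8}, {"dx": -0.0027, "dy": -0.012, "dz": 0.0, "roll": 0.0, "jaw": 0.8}, {"dx": -0.0027, "dy": -0.012, "dz": 0.0, "roll": 0.0, "jaw": 0.8}, {"dx": -0.0027, "dy": -0.012, "dz": 0.0, "roll": 0.0, "jaw": 0.8}, {"dx": -0.0027, "dy": -0.012, "dz": 0.0, "roll": 0.0, "jaw": 0.8}, {"dx": -0.0027, "dy": -0.012, "dz": 0.0, "roll": 0.0, "jaw": 0.8}, {"dx": -0.0027, "dy": -0.012, "dz": 0.0, "roll": 0.0, "jaw": 0.8}, {"dx": -0.0027, "dy": -0.012, "dz": 0.0, "roll": 0.0, "jaw": 0.8}, {"dx": -0.0027, "dy": -0.012, "dz": 0.0, "roll": 0.0, "jaw": 0.8}, {"dx": -0.0027, "dy": -0.006, "dz": 0.0, "roll": 0.0, "jaw": 0.8}])

```text
t: 15.2
eef_pos: [0.5413, -0.0814, 0.0264]
ee_rot: [3.141, 0.001, -1.516]
force: [3.1, 5.3, 5.4]
width: 0.0758
gripper_force: 6.0
```

servo_tool(moves=[{"dx": 0.0, "dy": 0.0, "dz": 0.0, "roll": 0.0, "jaw": 0.8}, {"dx": 0.0, "dy": 0.0, "dz": 0.0, "roll": 0.0, "jaw": 1.0}, {"dx": 0.0, "dy": 0.0, "dz": 0.0, "roll": 0.0, "jaw": 1.0}, {"dx": 0.0, "dy": 0.0, "dz": 0.0, "roll": 0.0, "jaw": 1.0}, {"dx": 0.0, "dy": 0.0, "dz": 0.0, "roll": 0.0, "jaw": 1.0}, {"dx": 0.0, "dy": 0.0, "dz": 0.0, "roll": 0.0, "jaw": 1.0}, {"dx": 0.0, "dy": 0.0, "dz": 0.0, "roll": 0.0, "jaw": 1.0}, {"dx": 0.0, "dy": 0.0, "dz": 0.0, "roll": 0.0, "jaw": 1.0}, {"dx": 0.0, "dy": 0.0, "dz": 0.0, "roll": 0.0, "jaw": 1.0}, {"dx": 0.0, "dy": 0.0, "dz": 0.0, "roll": 0.0, "jaw": 1.0}])

```text
t: 16.45
eef_pos: [0.5419, -0.0815, 0.0266]
ee_rot: [-3.142, 0.0, -1.515]
force: [-0.8, 0.1, -0.2]
width: 0.0878
gripper_force: 0.0
```

servo_tool(moves=[{"dx": -0.0006, "dy": 0.01, "dz": 0.0, "roll": 0.0, "jaw": 1.0}, {"dx": -0.0006, "dy": 0.01, "dz": 0.0, "roll": 0.0, "jaw": 1.0}, {"dx": -0.0006, "dy": 0.01, "dz": 0.0, "roll": 0.0, "jaw": 1.0}, {"dx": -0.0006, "dy": 0.01, "dz": 0.0, "roll": 0.0, "jaw": 1.0}, {"dx": -0.0006, "dy": 0.01, "dz": 0.0, "roll": 0.0, "jaw": 1.0}, {"dx": -0.0006, "dy": 0.01, "dz": 0.0, "roll": 0.0, "jaw": 1.0}, {"dx": -0.0003, "dy": 0.006, "dz": 0.0, "roll": 0.0, "jaw": 1.0}, {"dx": 0.0, "dy": 0.0, "dz": 0.0, "roll": 0.0, "jaw": 0.5}, {"dx": 0.0, "dy": 0.0, "dz": 0.0, "roll": 0.0, "jaw": 0.5}, {"dx": 0.0, "dy": 0.0, "dz": 0.0, "roll": 0.0, "jaw": 0.5}])

```text
t: 17.7
eef_pos: [0.5379, -0.0158, 0.0265]
ee_rot: [3.142, -0.0, -1.516]
force: [-0.9, -0.3, 0.1]
width: 0.0629
gripper_force: 0.0
```

Run:
```python
from h import *
im,d=grab_frame('scene'); save('','s3',im)
P=cloud('scene',d);Q=P[(abs(P[...,2]-.055)<.006)&(abs(P[...,0]-.542)<.05)&(abs(P[...,1]+.081)<.05)]
print(len(Q),Q.min(0),Q.max(0),Q.mean(0)); s=get_state();print(s['eef_pos'],s['width'])
```

```text
962 [ 0.49324906 -0.12139965  0.04904757] [ 0.57979654 -0.03156734  0.06093662] [ 0.54307428 -0.08435436  0.05571341]
[ 0.53793643 -0.0158014   0.02654204] 0.059229240489804165
```

View pics/s3.png

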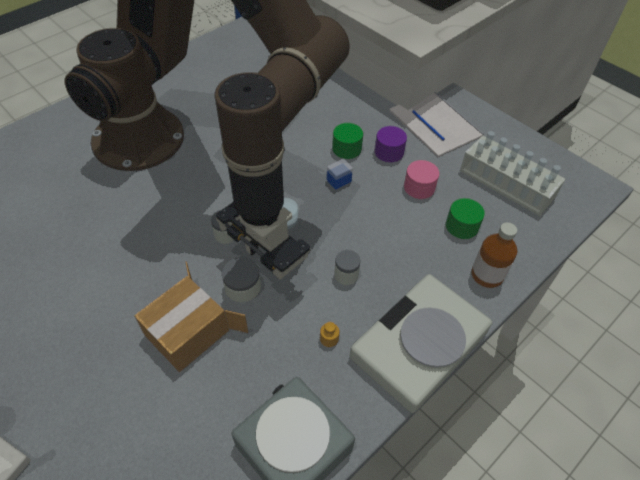

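The jar stands upright in front of the mouth at (241,280), and the flaps are still open. The fingers can't pass under the roof. So I'll narrow them and push with a brisk final stroke that stops short of the roof edge, letting the jar coast in along the bench.

servo_tool(moves=[{"dx": 0.0, "dy": 0.0, "dz": 0.0, "roll": 0.0, "jaw": 0.18}, {"dx": 0.0, "dy": 0.0, "dz": -0.004, "roll": 0.0, "jaw": 0.18}, {"dx": 0.0, "dy": 0.0, "dz": 0.0, "roll": 0.0, "jaw": 0.18}, {"dx": 0.0, "dy": 0.0, "dz": 0.0, "roll": 0.0, "jaw": 0.18}, {"dx": 0.0, "dy": 0.0, "dz": 0.0, "roll": 0.0, "jaw": 0.18}, {"dx": 0.0, "dy": 0.0, "dz": 0.0, "roll": 0.0, "jaw": 0.18}, {"dx": 0.0, "dy": 0.0, "dz": 0.0, "roll": 0.0, "jaw": 0.18}, {"dx": 0.0, "dy": 0.0, "dz": 0.0, "roll": 0.0, "jaw": 0.18}, {"dx": 0.0, "dy": 0.0, "dz": 0.0, "roll": 0.0, "jaw": 0.18}, {"dx": 0.0, "dy": 0.0, "dz": 0.0, "roll": 0.0, "jaw": 0.18}])

```text
t: 19.0
eef_pos: [0.538, -0.0155, 0.0226]
ee_rot: [-3.142, -0.0, -1.515]
force: [0.4, -0.7, 0.0]
width: 0.0158
gripper_force: 0.0
```

servo_tool(moves=[{"dx": 0.0, "dy": 0.0, "dz": 0.0, "roll": 0.0, "jaw": 0.18}, {"dx": 0.0006, "dy": -0.01, "dz": 0.0, "roll": 0.0, "jaw": 0.18}, {"dx": 0.0009, "dy": -0.016, "dz": 0.0, "roll": 0.0, "jaw": 0.18}, {"dx": 0.0014, "dy": -0.024, "dz": 0.0, "roll": 0.0, "jaw": 0.18}, {"dx": 0.0019, "dy": -0.034, "dz": 0.0, "roll": 0.0, "jaw": 0.18}, {"dx": 0.0028, "dy": -0.05, "dz": 0.0, "roll": 0.0, "jaw": 0.18}, {"dx": -0.0006, "dy": 0.01, "dz": 0.0, "roll": 0.0, "jaw": 0.18}, {"dx": -0.0011, "dy": 0.02, "dz": 0.0, "roll": 0.0, "jaw": 0.18}, {"dx": -0.0023, "dy": 0.04, "dz": 0.0, "roll": 0.0, "jaw": 0.18}, {"dx": -0.0023, "dy": 0.04, "dz": 0.0, "roll": 0.0, "jaw": 0.18}])

```text
t: 20.25
eef_pos: [0.5389, -0.0389, 0.0225]
ee_rot: [3.142, -0.0, -1.516]
force: [1.1, 0.3, 0.1]
width: 0.0156
gripper_force: 0.0
```

```bash
cat >> h.py <<'E'
def jar(n='top',tag=None):
    c=np.array([.5496,-.2288]);ex=np.array([.0567,-.9984]);ey=np.array([.9984,.0567])
    im,d=grab_frame(n);P=cloud(n,d)
    q=np.stack([(P[...,:2]-c)@ex,(P[...,:2]-c)@ey,P[...,2]],-1)
    if tag: np.savez('/tmp/'+tag,im=im,q=q)
    s=q[(q[...,0]<-.03)&(q[...,0]>-.16)&(abs(q[...,1])<.052)&(q[...,2]>.01)&(q[...,2]<.075)]
    print(n,len(s), s.min(0) if len(s) else '', s.max(0) if len(s) else '')
    return im,q
E
python3 - <<'E'
from h import *
a,_=jar('top','t4');b,_=jar('scene','s4')
A=np.hstack([cv2.resize(a[190:310,340:500],(400,300)),cv2.resize(b[230:350,130:290],(400,300))]);save('',"f4",A)
print(get_state()['eef_pos'])
E
```

```text
top 105 [-0.06119175 -0.0500562   0.01027628] [-0.03110367  0.0464925   0.07498634]
scene 7 [-0.05717778 -0.04872986  0.07351558] [-0.03015394  0.04468553  0.0749871 ]
[ 0.53924104 -0.03691538  0.02275977]
```

View pics/f4.png

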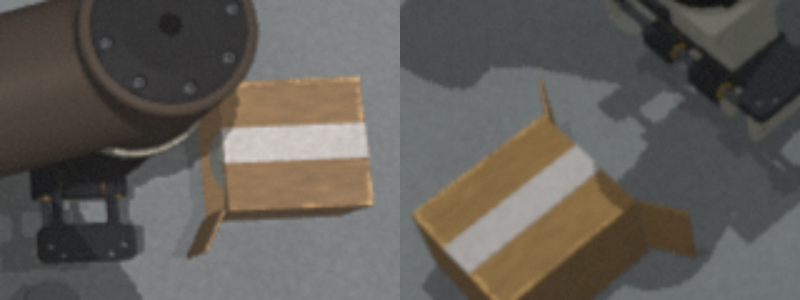

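The jar has disappeared under the roof and the flaps are still open. I'll retreat and check how far in it sits.

servo_tool(moves=[{"dx": 0.0, "dy": 0.0, "dz": 0.03, "roll": 0.0, "jaw": 0.18}, {"dx": 0.0, "dy": 0.0, "dz": 0.04, "roll": 0.0, "jaw": 0.18}, {"dx": 0.0, "dy": 0.03, "dz": 0.04, "roll": 0.0, "jaw": 0.18}, {"dx": 0.0, "dy": 0.04, "dz": 0.03, "roll": 0.0, "jaw": 0.18}, {"dx": 0.0, "dy": 0.04, "dz": 0.0, "roll": 0.0, "jaw": 0.18}, {"dx": 0.0, "dy": 0.04, "dz": 0.0, "roll": 0.0, "jaw": 0.18}, {"dx": 0.0, "dy": 0.04, "dz": 0.0, "roll": 0.0, "jaw": 0.18}, {"dx": 0.0, "dy": 0.04, "dz": 0.0, "roll": 0.0, "jaw": 0.18}, {"dx": 0.0, "dy": 0.04, "dz": 0.0, "roll": 0.0, "jaw": 0.18}, {"dx": 0.0, "dy": 0.0, "dz": 0.0, "roll": 0.0, "jaw": 0.18}])

```text
t: 21.6
eef_pos: [0.5392, 0.2324, 0.1622]
ee_rot: [3.141, -0.0, -1.513]
force: [-1.0, -0.5, 0.0]
width: 0.0154
gripper_force: 0.0
```

Run:
```python
from h import *
for n in('top','scene','wrist'):
    im,q=jar(n,n+'5'); 
    if n!='scene': save('',n+'5',im)
    s=q[(q[...,0]<.0)&(q[...,0]>-.2)&(abs(q[...,1])<.05)&(q[...,2]>.012)&(q[...,2]<.062)]
    print(n,len(s),np.percentile(s,[0,5,50,95],axis=0).round(4).tolist() if len(s) else '')
    f=q[(q[...,0]<-.066)&(q[...,0]>-.12)&(abs(q[...,1])<.1)&(q[...,2]>.01)&(q[...,2]<.079)]
    print(' in front of mouth, |y|<.05:',(abs(f[:,1])<.05).sum())
```

```text
top 118 [-0.06144739 -0.04901264  0.01017625] [-0.03115661  0.05197434  0.07499948]
top 67 [[-0.0548, -0.0259, 0.0124], [-0.0545, -0.0209, 0.0135], [-0.0525, -0.0049, 0.0259], [-0.0481, 0.0157, 0.0408]]
 in front of mouth, |y|<.05: 0
scene 3 [-0.05890921 -0.03616505  0.07431713] [-0.0373716  -0.00268436  0.07481606]
scene 0 
 in front of mouth, |y|<.05: 0
wrist 0  
wrist 0 
 in front of mouth, |y|<.05: 0
```

View pics/wrist5.png

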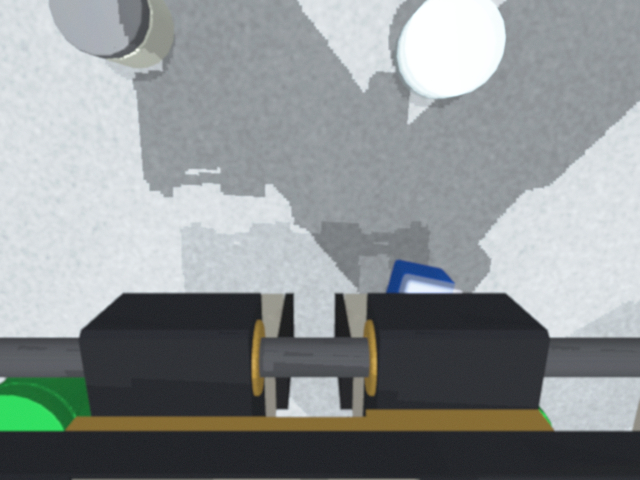

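View pics/top5.png

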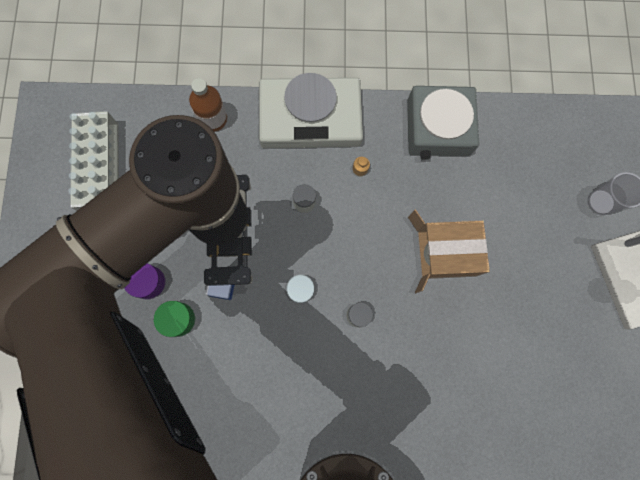

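The top view shows the jar's outer edge about 7 mm inside the mouth plane, both flaps open near (416,221) and (421,284), and the other objects where they were. The wrist view shows only clear bench and bystanders, with nothing touched.

```bash
python3 -c "
from station import *
print(job_done())"
```

```text
the job is handed in; nothing more can be done
None
```

I handed the job in at about 22 s: both flaps are open at about 2.64 rad, the wide jar was slid (its last stretch by a brisk push and coast) to about 7 mm inside the mouth plane by the top camera, and the other things appear unmoved; the hand-in returned no verdict.

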